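# Uncouple the shaker's drive arm

## Task

Uncouple the laboratory shaker's drive arm from the ball on its crank: pull the spring latch out sideways by its upright tab, and with the latch out lift the end of the arm off the ball. Finish while still holding the arm up in the gripper, still, with its cup at least 60 mm above the ball; do not put it down or let go, and leave the glassware and the tube rack alone.

Things in the scene. Friction and masses are not known exactly. Their poses are not given: they have to be found in the camera images.
- shaker: Bench shaker, fixed. Origin on the bench straight below the ball; x runs from the ball to the wide white-topped platform, z up. Grey drive unit 190 x 220 mm (x, y), 58 mm high, centred on the origin, blue panel on its -x face; on it a steel crank disc 84 mm across, top at 70 mm, carrying the ball stud. Platform from x = 185 to 485 mm, 380 mm wide, top at 95 mm
- ball_center (a point): centre of the steel ball, 22 mm across, on a neck 10 mm thick, 99 mm above the bench; fixed to the shaker
- drive_arm: Aluminium arm, about 0.45 kg, level at the start. Origin: centre of the cup in its head, on the ball's centre at the start; axes as the shaker's when level. Hinge pin (along y) on the platform, 230 mm along +x and 17 mm above the origin. Bar 24 mm wide, 12 thick; round head 38 mm across, from 9 mm below to 23 mm above the origin. Swings up to 0.9 rad, falls back if let go; locked by the latch
- latch (a joint): slide of the latch under the arm's head, m: 0 in (locked under the ball), 0.022 fully out (end stop). Moves along the arm's +y, away from the head. From 0.015 on, the ball is free. A spring pulls it back in: 4 N at 0, 9 N fully out. The latch is carried by the arm, so the arm can be lifted by the tab
- tab (a point): centre of the black grip of the latch's upright pull tab: 20 mm along the arm's x, 16 mm along y (the way it is pulled), 42 mm tall; with the latch in, 50 mm to the +y side of the cup and 52 mm above it (151 mm above the bench; grip from 130 to 172 mm). A thin stem joins it to the slide; arm and head lie below 123 mm
- amber_bottle: brown glass bottle, 72 mm across, 170 mm tall, origin under its base; bystander
- beaker: glass beaker, 72 mm across, 90 mm tall, origin under its base; bystander
- tube_rack: wooden test tube rack, 70 x 182 mm, 145 mm tall with its tubes, origin under its base; bystander

How it is judged:
On the way, in this order (a step that is already met when the one before it is completed fails the run):
1. the latch is pulled out at least 15 mm while the arm still sits on the ball (value of joint latch above 0.015 m and distance between drive_arm and ball_center below 0.008 m), for 0.1 s.
2. the cup is lifted clear above the ball (z of drive_arm in the frame of ball_center above 0.035 m), for 0.1 s.
At the end, for the whole second after the job is handed in: The gripper's fingers still hold the arm or its latch (contact over 2 N), the cup is at least 57 mm above the ball's centre, the arm is still (under 0.1 rad/s) and rests on none of the bystanders (z of drive_arm in the frame of ball_center above 0.057 m and contact force between the fingers and drive_arm above 2 N and contact force between drive_arm and amber_bottle below 0.2 N and contact force between drive_arm and beaker below 0.2 N and contact force between drive_arm and tube_rack below 0.2 N and angular speed of drive_arm below 0.1 rad/s); the arm keeps its last pose, push and grip.
It fails at once if a bystander is shoved (over 30 mm) or tipped (distance of any of amber_bottle, beaker, tube_rack from where it was at the start of the episode above 0.03 m or angle between any of amber_bottle, beaker, tube_rack's own z axis and vertical above 0.4 rad).
It also fails if it takes over 32 s, if anything falls off the work surface, if the arm or the gripper's body presses on something with over 40 N, if the wrist force passes 120 N, or if a joint passes its speed limit or range.

## Robot

A 6-joint arm with a two-finger parallel gripper is mounted at the origin on the work surface. World frame = base frame: x ahead of the robot, y to its left, z up, the work surface at z = 0. Lengths are in m, angles in rad, forces in N, time in s.
With the tool pointing down it reaches from about 0.275 to 1 m from the base axis. Payload 8.4 kg.
Tool frame: the origin (TCP) lies at the very end of the fingers, on their centre line; the grasp point (between the pads) lies 19 mm behind it; z points along the fingers, y is the line along which they close (so a half turn about z gives the same grasp; the last joint's range is limited). The gripper opens to 85 mm and grips with 20 to 120 N. Pads are 22 mm wide; open, the fingers measure 114 mm over their backs; the gripper's body (76 mm by 85 mm) begins 54 mm behind the grasp point. The pads swing forward as they close: fully open they stand 13 mm farther back than shut.
Start: joints at [-1.185, 0.353, 1.633, -0, 1.155, -0.002], TCP at [0.236, -0.579, 0.231] pointing down, gripper open.
Joint ranges: [-2.63, 2.63], [-0.92, 2.1], [0.06, 2.66], [-1.3, 4.44], [0, 2.69], [-3.02, 3.02]. Speed limits (rad/s): [2.22, 2.22, 2.79, 3.14, 3.14, 3.14].

## Interface

Orientations are given as a unit quaternion [x, y, z, w].
In Python, from plant import * gives the robot as it stands.
- The arm moves only by the shell command python3 -m pendant 'ROWS'. ROWS is JSON, one flat list of numbers, 5 for each row, row after row: the shift along the tool's x, y, z in m, then the turn about the tool's z in degrees, then the closure, from 0 (fully open) to 1 (shut). In form: [dx, dy, dz, twist, hand, dx, dy, dz, twist, hand, ...]. A call has 1 to 5 rows; each row shifts and turns the commanded pose from where the row before left it, along the tool's axes as they then stand; what a row does not reach is not made up. A row lasts 1/10 s, in which the tool goes at most 50 mm and 8.59 degrees, less where a joint would pass 70% of its speed; a pose out of reach is approached as far as the arm can. A call is refused whole if a number of a shift passes 0.05 or a number of a turn 8.59, either way. A call with a gripper value outside its range is refused whole. The fingers move at their own pace and stop on an object; the grip force is fixed at half the most. Time passes only in rows, so rows that do not move let the fingers close. It gives the time, the measured TCP pose, the force, the opening and the grip force at its end, in the units of the state.
- sense(): the state, without advancing time (a new reading comes with each control period).
- capture(name): name is "scene" or "top"; returns a dict with "frame" (384x512x3 uint8, red, green, blue), "fov_y" (degrees; the focal length in pixels is half the picture's height over the tangent of half this angle, whatever the lens; pixels are square), "cx", "cy" (the principal point, pixels), "xyz" and "orientation" of the camera in the world. Camera axes: x right, y down, z forward; pixel columns grow to the right and rows downward; lengths in m; the calibration is good to about 2 mm. A picture is of the moment at which its call begins. There is no depth.
- hand_in(): hands the job in; it is judged then, once.
Trained networks look in the newest picture that a camera, given by its name, has taken for a name from the list of things; names that differ only in an ending like _2 or _b are one class to them, and where a whole thing is asked for, a point or a joint stands for the part that bears it (a point fixed in the world has none). Each returns a list of dicts, best first, with "p" (0 to 1); they miss things now and then, are a little off and sometimes report something else, mostly with a low value. They report only what shows in the picture. A call takes as long as a camera call.
- spot_in(camera, name): "at" ([x, y, z] in m, in the coordinates of the camera as it stood for that picture, good to about 4 mm: the middle of the surface that is visible of it).
The state is a dict: "t": time; "q": joint angles; "qvel": joint speeds; "joint_efforts": joint torques, N m; "tcp_pos": TCP position; "eef_rot": TCP orientation; "force": force on the tool from outside, world axes, zero at the start; "moment": the same for the moment, N m; "finger_gap": opening from 0.0 (shut) to 1.0 (fully open); "gripper_force": force on a finger pad.
Only numpy, scipy, OpenCV 4.12 (cv2) and the standard library are available. Lean on these libraries where they do the work, as an engineer would, in place of code of your own. Each camera call takes 0.05 s, during which the arm holds its last target. There are 200 camera calls.

## Working session

There is one attempt and no reset: what is moved stays moved. The work goes in short steps, Python scripts to look and compute and a shell command to move; the robot and the scene stay as the last step left them, time stands still between calls to the robot, and variables do not carry over. Pictures are saved under pics/ and viewed, at most 10 in all, crops included, and the job is handed in when it is done.

```bash
mkdir -p pics; cat > h.py <<'E'
from plant import *
import numpy as np, cv2
from scipy.spatial.transform import Rotation as R
def cam(c):
    f=c["frame"].shape[0]/2/np.tan(np.radians(c["fov_y"])/2)
    o=np.array(c["orientation"]); 
    Rm=R.from_quat(o).as_matrix() if o.size==4 else o.reshape(3,3)
    return f,Rm,np.array(c["xyz"])
def ray(c,u,v,z):
    f,Rm,p=cam(c); d=Rm@np.array([(u-c["cx"])/f,(v-c["cy"])/f,1]); return p+d*(z-p[2])/d[2]
def proj(c,P):
    f,Rm,p=cam(c); q=Rm.T@(np.array(P)-p); return q[0]/q[2]*f+c["cx"],q[1]/q[2]*f+c["cy"]
E
python3 - <<'E'
from h import *
s=sense(); print({k:np.round(s[k],3) for k in s})
ims=[]
for n in("scene","top"):
    c=capture(n); print(n,c["fov_y"],c["cx"],c["cy"],c["xyz"],c["orientation"])
    cv2.imwrite(f"pics/{n}0.png",c["frame"][...,::-1])
    f,Rm,p=cam(c)
    for k in("tab","drive_arm","shaker","amber_bottle","beaker","tube_rack"):
        for d in spot_in(n,k)[:2]: print(k,round(d["p"],2),np.round(p+Rm@np.array(d["at"]),3))
E
```

```text
{'t': np.float64(0.0), 'q': array([-1.185,  0.354,  1.634,  0.   ,  1.155, -0.002]), 'qvel': array([ 0.   ,  0.002, -0.001,  0.001, -0.001, -0.   ]), 'joint_efforts': array([ 4.0000e-03, -6.0525e+01, -3.4207e+01, -0.0000e+00,  9.0000e-03,
       -0.0000e+00]), 'tcp_pos': array([ 0.236, -0.578,  0.231]), 'eef_rot': array([ 0.981,  0.193, -0.   , -0.001]), 'force': array([ 0.247, -0.09 ,  0.545]), 'moment': array([0.054, 0.012, 0.012]), 'gripper_force': np.float64(0.0), 'finger_gap': np.float64(0.999)}
scene 56.85922157805016 257.82186571791806 197.41169717017914 [1.02198576 0.18954683 0.80784749] [ 0.56747945  0.77817967 -0.21670129 -0.15951183]
tab 0.84 [ 0.602 -0.063  0.124]
drive_arm 0.62 [ 0.659 -0.128  0.121]
shaker 0.77 [ 0.881 -0.148  0.091]
amber_bottle 0.92 [0.606 0.115 0.107]
beaker 0.8 [0.734 0.073 0.056]
beaker 0.74 [ 0.604 -0.061  0.126]
tube_rack 0.94 [ 0.572 -0.376  0.085]
top 50.47068524262546 264.70758848062616 194.67604245449812 [0.41178037 0.0493576  1.20573509] [-0.69725448  0.70999083 -0.06330406  0.07577469]
tab 0.57 [ 0.588 -0.065  0.104]
shaker 0.91 [ 0.812 -0.155  0.095]
amber_bottle 0.59 [0.576 0.11  0.118]
beaker 0.63 [0.762 0.077 0.048]
tube_rack 0.79 [ 0.562 -0.378  0.091]
```

View pics/scene0.png

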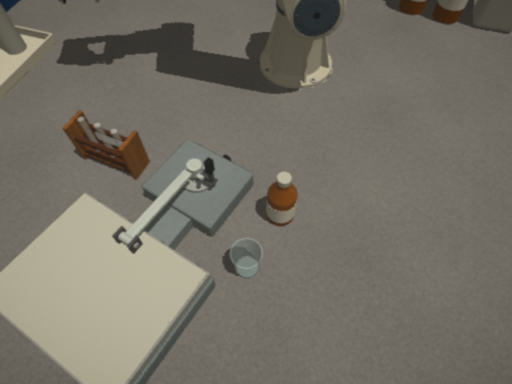

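View pics/top0.png

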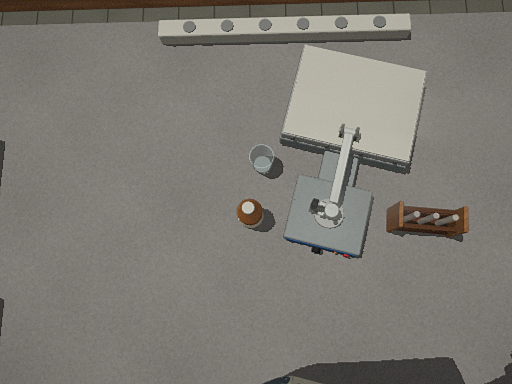

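The pictures show the arm running from its head (scene 193,167; top 332,211) to the hinge (scene 129,238; top 348,132). The black tab is beside the head (scene 209,166; top 315,205). I'll zoom in on both.

```bash
python3 - <<'E'
import cv2,numpy as np
a=cv2.imread("pics/scene0.png")[130:260,110:260]; b=cv2.imread("pics/top0.png")[115:265,275:385]
a=cv2.resize(a,None,fx=3,fy=3,interpolation=2); b=cv2.resize(b,None,fx=3,fy=3,interpolation=2)
o=np.zeros((450,780+6,3),np.uint8); o[:390,:450]=a; o[:450,456:786]=b
cv2.imwrite("pics/crop.png",o)
E
```

```text
(no output)
```

View pics/crop.png

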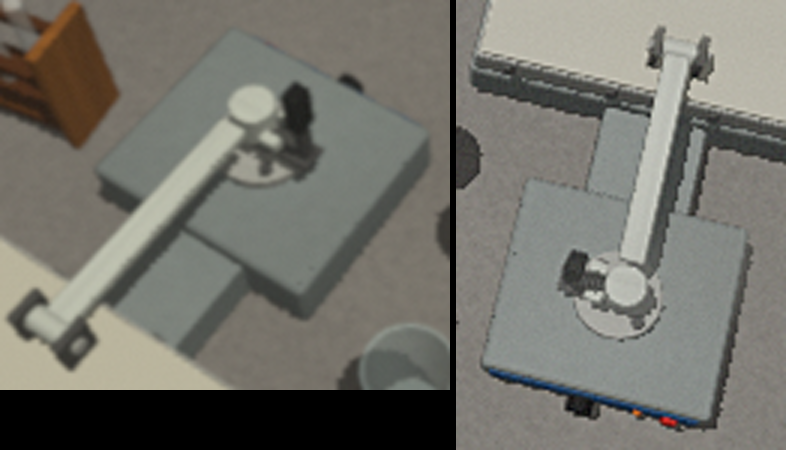

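```bash
cat >> h.py <<'E'
E
python3 - <<'E'
from h import *
from scipy.optimize import least_squares
S=[(303,295,.095,.11,.058),(100,170,.095,-.11,.058),(430,138,-.095,.11,.058),(235,30,-.095,-.11,.058),(252,104,0,0,.122),(297,108,0,.05,.151)]
T=[(530,180,.095,.11,.058),(748,230,.095,-.11,.058),(487,364,-.095,.11,.058),(706,417,-.095,-.11,.058),(627,286,0,0,.122),(575,270,0,.05,.151)]
cs,ct=capture("scene"),capture("top")
def w(p,L):
    c,s=np.cos(p[2]),np.sin(p[2]); return [p[0]+c*L[0]-s*L[1],p[1]+s*L[0]+c*L[1],L[2]]
def res(p,use="ST"):
    r=[]
    if "S" in use:
        for a in S: r.append(np.subtract(proj(cs,w(p,a[2:])),(110+a[0]/3-.33,130+a[1]/3-.33)))
    if "T" in use:
        for a in T: r.append(np.subtract(proj(ct,w(p,a[2:])),(275+(a[0]-456)/3-.33,115+a[1]/3-.33)))
    return np.ravel(r)
for u in("ST","S","T"):
    o=least_squares(res,[.6,-.13,-.2],args=(u,),loss="soft_l1"); print(u,o.x.round(4),res(o.x,u).round(1))
p=least_squares(res,[.6,-.13,-.2],loss="soft_l1").x
print("tab",np.round(w(p,(0,.05,.151)),4),"tab ray",ray(cs,110+297/3-.33,130+108/3-.33,.151).round(4),ray(ct,275+(575-456)/3-.33,115+270/3-.33,.151).round(4))
E
```

```text
ST [ 0.5835 -0.1104 -0.2631] [-0.9  0.3 -3.2 -0.8  1.1 -3.  -0.8 -2.6  0.1 -0.3  0.4  0.3 -1.6 -1.9
  0.6 -0.7 -2.8  0.4  1.2  2.  -0.7 -0.3 -0.5 -1.2]
S [ 0.5848 -0.1091 -0.2634] [-0.5  0.9 -3.  -0.2  1.4 -2.5 -0.5 -2.1  0.4  0.2  0.8  0.9]
T [ 0.5824 -0.1119 -0.2642] [-1.  -1.5  1.2 -0.3 -2.3  0.7  1.8  2.4 -0.1  0.1  0.1 -0.9]
tab [ 0.5965 -0.0622  0.151 ] tab ray [ 0.596  -0.0635  0.151 ] [ 0.5932 -0.0633  0.151 ]
```

```bash
python3 - <<'E'
from h import *
cs,ct=capture("scene"),capture("top")
P=lambda u,v,z:ray(cs,110+u/3-.33,130+v/3-.33,z)
Q=lambda u,v,z:ray(ct,275+(u-456)/3-.33,115+v/3-.33,z)
for a,b in((P(252,104,.122),P(47,320,.125)),(Q(627,286,.122),Q(680,48,.125)),(P(230,135,.122),P(70,305,.122)),(Q(637,255,.122),Q(677,60,.122))):
    d=b-a; print(a.round(4),b.round(4),np.linalg.norm(d).round(3),np.degrees(np.arctan2(d[1],d[0])).round(1))
E
python3 -m pendant '[0.042,-0.027,0,0,0, 0.042,-0.027,0,0,0, 0.042,-0.027,0,0,0, 0.042,-0.027,0,0,0, 0.042,-0.027,0,0,0]'
python3 -m pendant '[0.042,-0.027,0,0,0, 0.042,-0.027,0,0,0, 0.042,-0.027,0,0,0, 0.042,-0.027,0,0,0, 0.042,-0.027,0,0,0]'
```

```text
[ 0.5845 -0.1103  0.122 ] [ 0.8044 -0.1719  0.125 ] 0.228 -15.6
[ 0.5827 -0.1123  0.122 ] [ 0.8045 -0.1716  0.125 ] 0.23 -15.0
[ 0.6176 -0.1148  0.122 ] [ 0.788  -0.1636  0.122 ] 0.177 -16.0
[ 0.6107 -0.1226  0.122 ] [ 0.7939 -0.1688  0.122 ] 0.189 -14.1
t: 1.4
tcp_pos: [0.3805, -0.3726, 0.2315]
eef_rot: [0.981, 0.192, 0.0, 0.0]
force: [-0.0, -1.2, 0.4]
finger_gap: 0.999
gripper_force: 0.0
t: 1.9
tcp_pos: [0.524, -0.168, 0.2316]
eef_rot: [0.981, 0.193, 0.0, 0.0]
force: [0.5, -0.3, 0.5]
finger_gap: 0.998
gripper_force: 0.0
```

```bash

python3 -m pendant '[0.035,-0.023,0,0,0, 0.035,-0.023,0,0,0, 0.035,-0.023,0,0,0, 0,0,0,7.5,0, 0,0,0,7.5,0]'
python3 -m pendant '[0,0,0,7.5,0, 0,0,0,7.5,0, 0,0,0,7.5,0, 0,0,0,0,0, 0,0,0,0,0]'
python3 - <<'E'
from h import *
s=sense(); m=R.from_quat(s["eef_rot"]).as_matrix(); print(s["tcp_pos"],m.round(3)); print("to tab, tool axes",m.T@(np.array([.5955,-.063,.135])-s["tcp_pos"]))
c=capture("top"); im=c["frame"][...,::-1].copy(); cv2.imwrite("pics/a.png",cv2.resize(im[115:265,245:405],None,fx=4,fy=4,interpolation=2))
E
```

```text
t: 2.4
tcp_pos: [0.5948, -0.0648, 0.2311]
eef_rot: [0.998, 0.062, -0.0, -0.0]
force: [0.1, 0.0, -0.5]
finger_gap: 0.999
gripper_force: 0.0
t: 2.9
tcp_pos: [0.5942, -0.0663, 0.2313]
eef_rot: [0.991, -0.131, -0.0, 0.0]
force: [-0.4, -1.0, -0.2]
finger_gap: 1.001
gripper_force: 0.0
[ 0.59415778 -0.0662673   0.23129324] [[ 0.966 -0.26  -0.   ]
 [-0.26  -0.966 -0.   ]
 [-0.     0.    -1.   ]]
to tab, tool axes [ 0.00044797 -0.0035045   0.09629321]
```

View pics/a.png

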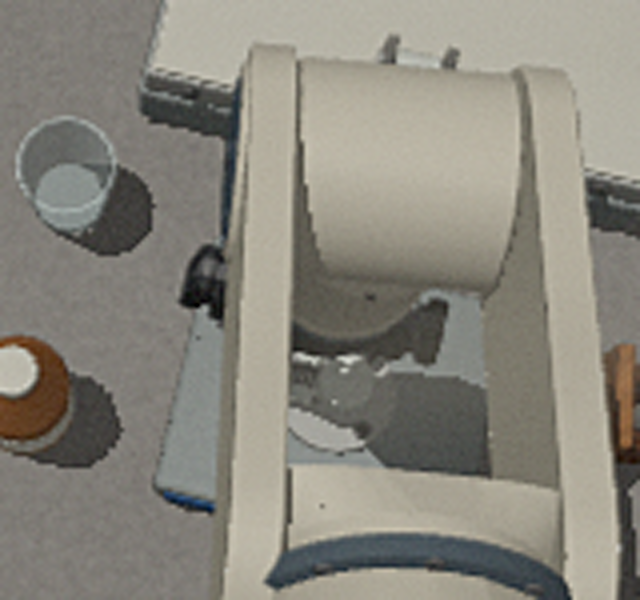

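The wrist hides the tab from the top camera, and the fingers straddle it as intended. I'll descend and check with the scene camera.

```bash

python3 -m pendant '[0,-0.0035,0.02,0,0, 0,0,0.03,0,0, 0,0,0.03,0,0, 0,0,0.015,0,0, 0,0,0,0,0.4]'
python3 - <<'E'
from h import *
c=capture("scene"); im=c["frame"][...,::-1].copy(); cv2.imwrite("pics/b.png",cv2.resize(im[90:240,110:290],None,fx=4,fy=4,interpolation=2))
E
```

```text
t: 3.45
tcp_pos: [0.5937, -0.0627, 0.1343]
eef_rot: [0.991, -0.132, -0.002, 0.0]
force: [0.5, -0.4, -0.2]
finger_gap: 0.858
gripper_force: 0.0
```

View pics/b.png

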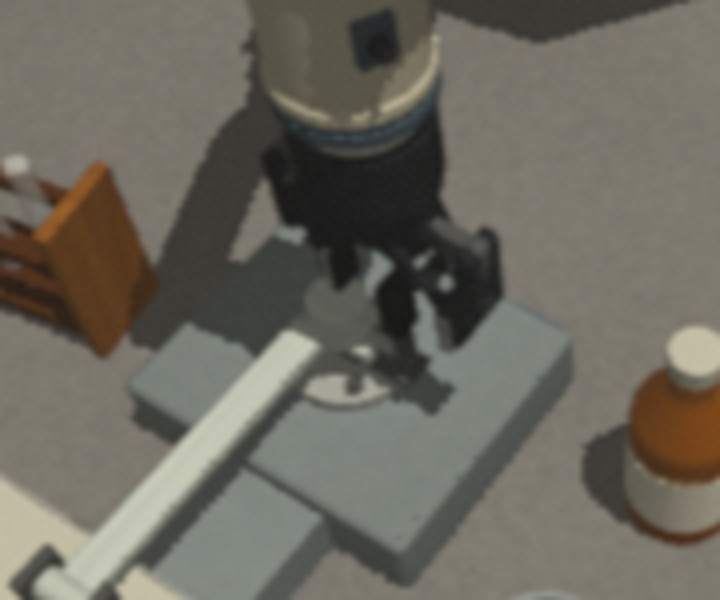

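The tab (crop 397,300) stands between the inner finger (345,265) and the outer one (470,290). I'll close the gripper.

```bash

python3 -m pendant '[0,0,0,0,0.7, 0,0,0,0,1, 0,0,0,0,1, 0,0,0,0,1, 0,0,0,0,1]'
python3 -m pendant '[0,0,0,0,1, 0,0,0,0,1, 0,0,0,0,1]'
```

```text
t: 4.0
tcp_pos: [0.5958, -0.0627, 0.1374]
eef_rot: [0.991, -0.133, 0.001, -0.0]
force: [-0.6, 1.9, 6.6]
finger_gap: 0.178
gripper_force: 59.0
t: 4.3
tcp_pos: [0.5958, -0.0627, 0.1374]
eef_rot: [0.991, -0.133, 0.001, -0.0]
force: [-0.5, 1.6, 6.0]
finger_gap: 0.177
gripper_force: 59.0
```

```bash

python3 -m pendant '[0,-0.005,0,0,1, 0,-0.005,0,0,1, 0,-0.005,0,0,1, 0,-0.0045,0,0,1, 0,0,0,0,1]'
python3 -m pendant '[0,0,0,0,1, 0,0,0,0,1]'
```

```text
t: 4.8
tcp_pos: [0.6006, -0.0451, 0.1373]
eef_rot: [0.991, -0.132, 0.001, 0.001]
force: [-3.4, -7.2, 6.7]
finger_gap: 0.182
gripper_force: 59.3
t: 5.0
tcp_pos: [0.6005, -0.0455, 0.1373]
eef_rot: [0.991, -0.133, 0.001, 0.001]
force: [-2.4, -7.3, 7.4]
finger_gap: 0.179
gripper_force: 59.4
```

```bash

python3 -m pendant '[0,-0.0015,0,0,1, 0,0,0,0,1, 0.0013,0,-0.007,0,1, 0.0016,0,-0.007,0,1, 0,0,0,0,1]'
python3 - <<'E'
from h import *
c=capture("scene"); im=c["frame"][...,::-1].copy(); cv2.imwrite("pics/c.png",cv2.resize(im[90:240,110:290],None,fx=4,fy=4,interpolation=2))
E
```

```text
t: 5.5
tcp_pos: [0.6029, -0.045, 0.1504]
eef_rot: [0.991, -0.133, -0.0, 0.001]
force: [0.4, -8.2, -5.5]
finger_gap: 0.178
gripper_force: 58.5
```

View pics/c.png

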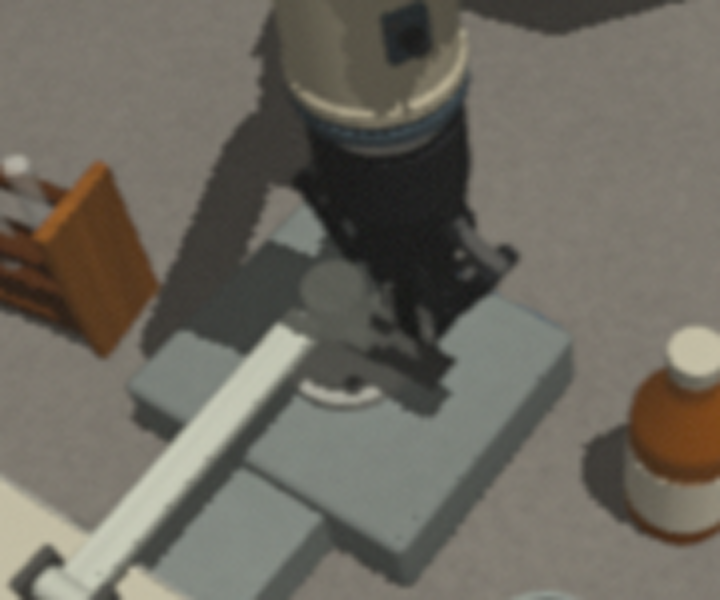

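The latch is out, with the grip now farther from the head. The head has risen (crop 335,285), and the vertical load is only about the arm's weight, so I'll keep lifting along the arc.

```bash

python3 -m pendant '[0.0018,0,-0.007,0,1, 0.002,0,-0.007,0,1, 0.0022,0,-0.007,0,1, 0.0025,0,-0.0067,0,1, 0.0027,0,-0.0067,0,1]'
python3 -m pendant '[0.0028,0,-0.0067,0,1, 0.003,0,-0.0066,0,1, 0.0032,0,-0.0065,0,1, 0.0022,0,-0.0041,0,1, 0,0,0,0,1]'
python3 -m pendant '[0,0,0,0,1, 0,0,0,0,1, 0,0,0,0,1]'
python3 - <<'E'
from h import *
c=capture("scene"); im=c["frame"][...,::-1].copy(); cv2.imwrite("pics/d.png",cv2.resize(im[90:240,110:290],None,fx=4,fy=4,interpolation=2))
E
```

```text
t: 6.05
tcp_pos: [0.6125, -0.0479, 0.1838]
eef_rot: [0.991, -0.133, -0.002, 0.001]
force: [-1.6, -6.8, -6.3]
finger_gap: 0.177
gripper_force: 58.4
t: 6.55
tcp_pos: [0.6235, -0.0509, 0.2081]
eef_rot: [0.991, -0.133, -0.002, 0.001]
force: [-3.4, -7.8, -3.8]
finger_gap: 0.179
gripper_force: 58.6
t: 6.85
tcp_pos: [0.6233, -0.0508, 0.2077]
eef_rot: [0.991, -0.133, -0.002, 0.001]
force: [-3.5, -7.8, -3.6]
finger_gap: 0.175
gripper_force: 58.6
```

View pics/d.png

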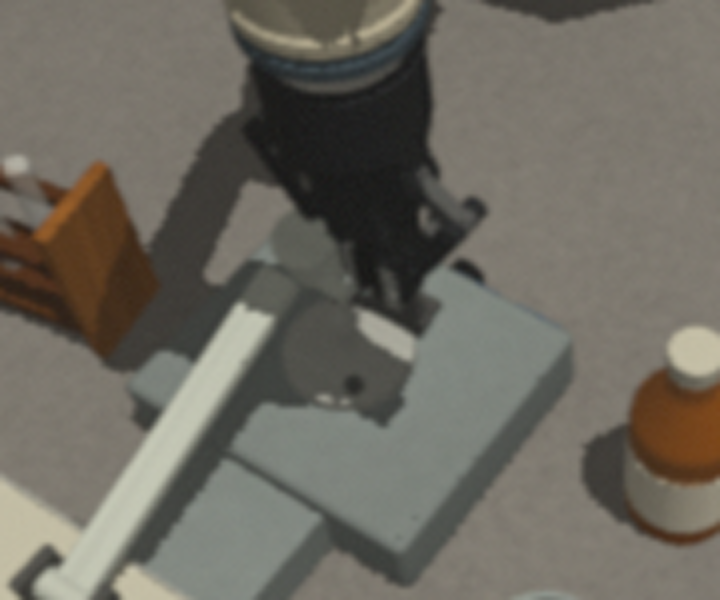

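```bash
python3 - <<'E'
from h import *
c=capture("scene"); y=np.radians(-15.2); H=np.array([.5835,-.1104,0]); ex=np.array([np.cos(y),np.sin(y),0])
for t in(0,.2,.25,.28,.31,.34):
    s,k=np.sin(t),np.cos(t); f=lambda a,b:H+ex*(.23+a*k+b*s)+[0,0,.116+b*k-a*s]
    print(t,"rise",round(f(-.23,-.017)[2]-.099,4),np.round(proj(c,f(-.23,.006)),1))
print("seen",110+305/4-.4,90+240/4-.4); s=sense(); print(s["tcp_pos"],np.abs(s["qvel"]).max())
E
```

```text
0 rise 0.0 [193.8 164. ]
0.2 rise 0.046 [189.2 153.7]
0.25 rise 0.0574 [187.6 151.5]
0.28 rise 0.0642 [186.5 150.2]
0.31 rise 0.071 [185.4 149. ]
0.34 rise 0.0777 [184.2 147.8]
seen 185.85 149.6
[ 0.62333753 -0.05081844  0.20767576] 0.001188585307582429
```

The image puts the cup about 68 mm above the ball. The TCP rise agrees, and the arm is still.

```bash
python3 -c "
from plant import *
print(hand_in())"
```

```text
the job is handed in; nothing more can be done
None
```

I pulled the latch out about 18–19 mm, lifted the arm off the ball, and handed the job in with the arm held still in the gripper and its cup about 68–72 mm above the ball; the bystanders weren't touched, and no verdict came back.

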